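# Pull-test a freshly formed bracket and hold it at the mark

## Task

Lift the formed bracket out of the open die (its upturned flange is there to grip) and lower its eye over the hook of the pull tester. Still gripping only the bracket, pull the tester's spring slide out with it until the slide's pointer stands in the gap of the mark clip, and finish there, holding it out against the spring: do not let go. Leave the clip where it is set and the other things on the bench alone.

Things in the scene. Friction and masses are not known exactly. Their poses are not given: they have to be found in the camera images.
- bracket: formed aluminium bracket, about 160 mm long, 0.1 to 0.25 kg: flat strap 24 mm wide, 6 mm thick, with a round eye at one end (32 mm hole, 50 mm outside) and an upturned flange at the other. Origin: centre of the eye hole, on the underside; z up; the strap runs from the eye along its -x. Starts lying level in the die cavity, only the upper 40 mm of the flange standing above the die
- flange (a point): middle of the top edge of the bracket's flange, 48 mm above the bracket's underside and 130 mm from the eye's centre. The flange is an upright plate square to the strap: 8 mm thick along the bracket's x (the way to grip it), 30 mm wide along y. Axes as the bracket's
- die: open lower die, fixed: dark steel block 220 x 96 mm, 28 mm high, with a keyhole cavity 8 mm deep (floor 20 mm above the bench); the bracket lies in it with 3 mm play, strap along the die's -x. Origin: on the bench under the core, 23 mm across and 8 mm high, that stands inside the bracket's eye. Two guide pillars, 14 mm thick, rise to 68 mm at x = 46, y = +-34 mm
- tester: pull tester, fixed: grey base plate 230 x 133 mm with a sprung steel slide on two rods, a black spring tube at its +x end and a rule along its +y side. Origin: on the bench under the slide's hook post when the slide is home. The slide is pulled out along the tester's -x (z up)
- slide (a joint): travel of the tester's slide in m: 0 home, grows as it is pulled out along the tester's -x, stop at 0.060. A spring draws it home: 3.6 N at home and 120 N/m more as it comes out
- hook (a point): point on the slide's level top face (32 mm above the bench), middle of the hook that stands there: post 10 mm (x) by 12 mm (y), 22 mm high, with a lip at its top jutting 6 mm to +x, 16 mm clear of the face; together 16 x 12 mm, centred on this point. Moves with the slide; axes as the tester's. An eye lowered centred on it slides about 13 mm to -x before it bears on the post's back
- pointer (a point): tip region of the slide's thin black pointer (3 mm wide), which reaches out over the rule on the tester's +y side. It moves with the slide; axes as the tester's
- mark (a point): the mark: middle of the 14 mm gap between the two prongs of the dark steel clip across the tester's rule, 18 to 45 mm along the tester's -x from the home pointer, at the pointer's height and y. Axes as the tester's. The clip sits stiffly where it was set
- screwdriver: bystander: a green-handled screwdriver lying crosswise nearest the robot
- spanner: bystander: a steel open-end spanner lying at the left
- punched_ring: bystander: a loose punched steel ring, 44 mm across and 8 mm thick, lying between die and tester
- flat_blank: bystander: a flat aluminium strip 100 x 24 x 6 mm, not yet formed (no eye, no flange), lying at the right
- grease_jar: bystander: a white jar with a black lid, 56 mm across, behind the ring
- handset: bystander: a black two-way radio standing upright at the left
- caliper: bystander: a caliper lying at the right

How it is judged:
By the outcome, as a careful person would: the job done as asked, in the order asked, and still so for the second after the job is handed in, while the arm keeps its last pose, push and grip.
It also fails if it takes over 43 s, if anything falls off the work surface, if the arm or the gripper's body presses on something with over 40 N, if the wrist force passes 120 N, or if a joint passes its speed limit or range.

## Robot

A 6-joint arm with a two-finger parallel gripper is mounted at the origin on the work surface. World frame = base frame: x ahead of the robot, y to its left, z up, the work surface at z = 0. Lengths are in mm, angles in degrees, forces in N, time in s.
With the tool pointing down it reaches from about 350 to 850 mm from the base axis. Payload 8.1 kg.
Tool frame: the origin (TCP) lies at the very end of the fingers, on their centre line; the grasp point (between the pads) lies 19 mm behind it; z points along the fingers, y is the line along which they close (so a half turn about z gives the same grasp; the last joint's range is limited). The gripper opens to 85 mm and grips with 20 to 120 N. Pads are 22 mm wide; open, the fingers measure 114 mm over their backs; the gripper's body (76 mm by 85 mm) begins 54 mm behind the grasp point. The pads swing forward as they close: fully open they stand 13 mm farther back than shut.
Start: joints at [-74.794, 7.471, 85.268, -0, 87.261, -4.893], TCP at [206.21, -563.456, 231.292] pointing down, gripper open.
Joint ranges: [-169.43, 169.43], [-51.17, 129.36], [1.28, 143.12], [-76.62, 256.62], [0, 156.53], [-152.29, 152.29]. Speed limits (degrees/s): [136.94, 136.94, 159.86, 180, 180, 180].

## Interface

Orientations are given as [roll, pitch, yaw] about the fixed x, y, z axes, in that order (R = Rz(yaw) Ry(pitch) Rx(roll)).
In Python, from bench import status, viewer, job gives the robot as it stands.
- The arm moves only by the tool arm_command, never from a script. Its argument "targets" is a list that holds one entry, the list of rows, each a list of 7 numbers: the shift along the world's x, y, z in m, then the turn, a rotation vector about the world's x, y, z in rad, then the opening, from -1 (shut) to 1 (fully open). In form: [[[dx, dy, dz, rx, ry, rz, gripper], ...]]. A call has 1 to 10 rows; each row shifts and turns the commanded pose from where the row before left it; what a row does not reach is not made up. A row lasts 1/8 s, in which the tool goes at most 62.5 mm and 10.7 degrees, less where a joint would pass 70% of its speed; a pose out of reach is approached as far as the arm can. A call with a gripper value outside its range is refused whole. The fingers move at their own pace and stop on an object; "force" is the grip in N (left out, the last holds). Time passes only in rows, so rows that do not move let the fingers close. It gives the time, the measured TCP pose, the force, the opening and the grip force at its end, in the units of the state.
- status.sense(): the state, without advancing time (a new reading comes with each control period).
- viewer.snapshot(name): name is "side" or "top"; returns the picture (480x640x3 uint8, red, green, blue); there is no depth.
- viewer.camera_model(name): a dict with "vertical_fov" (degrees; the focal length in pixels is half the picture's height over the tangent of half this angle, whatever the lens; pixels are square), "cx", "cy" (the principal point, pixels), "xyz" and "attitude" of the camera in the world. Camera axes: x right, y down, z forward; pixel columns grow to the right and rows downward; lengths in mm; the calibration is good to about 2 mm. A picture is of the moment at which its call begins. camera_model takes no time and is no camera call.
- job.hand_in(): hands the job in; it is judged then, once.
The state is a dict: "time": time; "joint_pos": joint angles; "qd": joint speeds; "joint_efforts": joint torques, N m; "tool_pos": TCP position; "tcp_rot": TCP orientation; "ft_force": force on the tool from outside, world axes, zero at the start; "wrist_torque": the same for the moment, N m; "finger_gap": finger opening in mm; "grip_force": force on a finger pad.
Only numpy, scipy, OpenCV 4.12 (cv2) and the standard library are available. Lean on these libraries where they do the work, as an engineer would, in place of code of your own. Each camera call takes 0.05 s, during which the arm holds its last target. There are 200 camera calls.

## Working session

There is one attempt and no reset: what is moved stays moved. The work goes in short steps, Python scripts to look and compute and a tool call to move; the robot and the scene stay as the last step left them, time stands still between calls to the robot, and variables do not carry over. Pictures are saved under pics/ and viewed, at most 12 in all, crops included, and the job is handed in when it is done.

Besides the shell and the picture viewer there is one more tool, called after ">>>" in YAML: its name, and indented under it one key for each argument. arm_command: Moves the arm, as the interface text tells. Its arguments: {"type":"object","properties":{"targets":{"type":"array"},"force":{"type":"number"}},"required":["targets"]}

```bash
mkdir -p pics; ls
python3 - <<'E'
from bench import status, viewer, job
import cv2
for n in("top","side"):
    print(n,viewer.camera_model(n)); cv2.imwrite(f"pics/{n}0.png",cv2.cvtColor(viewer.snapshot(n),cv2.COLOR_RGB2BGR))
print(status.sense())
E
```

```text
pics
top {'vertical_fov': 46.3495827363448, 'cx': 316.688661902261, 'cy': 234.50308798390074, 'xyz': array([ 445.17937644,   29.28673864, 1315.32177071]), 'attitude': array([-173.98713186,   -0.62262652,  -89.18921933])}
side {'vertical_fov': 49.00999457208421, 'cx': 319.66911843955285, 'cy': 239.73120309268725, 'xyz': array([ 231.66334567, 1011.37616226,  739.1491296 ]), 'attitude': array([-121.47046664,   -0.32758064, -161.37568046])}
{'time': 0.1, 'joint_pos': array([-7.47940682e+01,  7.51045526e+00,  8.53257458e+01, -4.87588253e-04,
        8.72624842e+01, -4.89428538e+00]), 'qd': array([-0.05791852, -0.06807419, -0.17618098, -0.04597314, -0.03555872,
       -0.02770507]), 'joint_efforts': array([ 8.42522004e-04, -5.70954537e+01, -5.01939332e+01, -9.25722048e-06,
        8.17513210e-03,  8.31296666e-05]), 'tool_pos': array([ 206.06705047, -562.94988053,  230.32680385]), 'tcp_rot': array([-1.79901633e+02, -7.93436696e-03,  2.01002341e+01]), 'ft_force': array([-0.30704098,  0.20963526, -0.20616562]), 'wrist_torque': array([ 0.00673588,  0.01289753, -0.02845171]), 'grip_force': 0.0, 'finger_gap': 85.4796014669217}
```

View pics/top0.png

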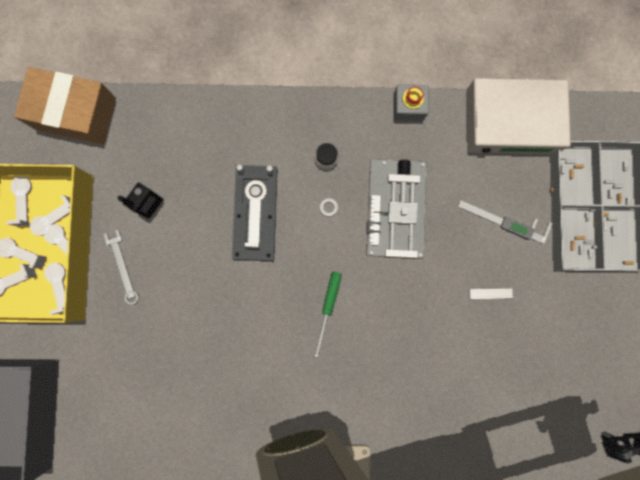

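View pics/side0.png

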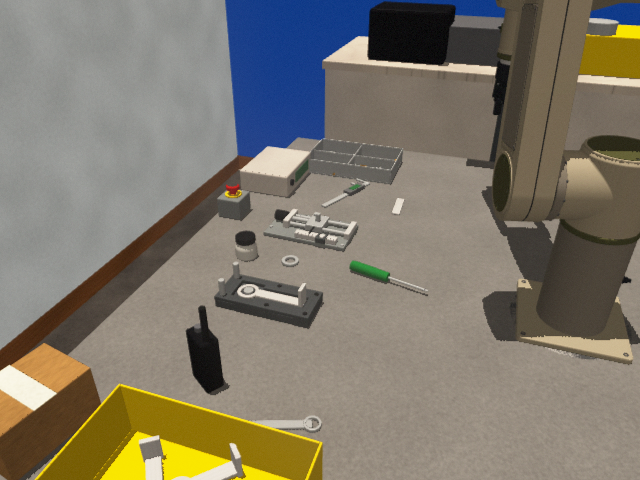

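The top view shows the die at about (255,213) with the eye up at (256,190) and the flange near (250,245). The tester is at (397,208) with its spring tube up at (404,167). The side view shows the flange at about (302,294). Next I'll enlarge both.

```bash
cat > h.py <<'E'
import numpy as np, cv2
from scipy.spatial.transform import Rotation as R
from bench import status, viewer, job
def cam(n):
    c=viewer.camera_model(n); f=240/np.tan(np.radians(c["vertical_fov"])/2)
    return c["cx"],c["cy"],f,np.array(c["xyz"]),R.from_euler("xyz",c["attitude"],degrees=True).as_matrix()
def ray(n,u,v):
    cx,cy,f,o,M=cam(n); return o,M@np.array([(u-cx)/f,(v-cy)/f,1])
def onz(n,u,v,z):
    o,d=ray(n,u,v); return o+d*(z-o[2])/d[2]
def proj(n,p):
    cx,cy,f,o,M=cam(n); q=M.T@(np.array(p,float)-o); return np.array([cx+f*q[0]/q[2],cy+f*q[1]/q[2]])
def two(a,b):
    o1,d1=ray("top",*a);o2,d2=ray("side",*b)
    t=np.linalg.lstsq(np.c_[d1,-d2],o2-o1,rcond=None)[0]; p,q=o1+t[0]*d1,o2+t[1]*d2
    return (p+q)/2,np.linalg.norm(p-q)
def snap(n,fn=None):
    im=cv2.cvtColor(viewer.snapshot(n),cv2.COLOR_RGB2BGR)
    if fn: cv2.imwrite(fn,im)
    return im
def crop(im,x,y,w,h,k): return cv2.resize(im[y:y+h,x:x+w],None,fx=k,fy=k,interpolation=cv2.INTER_CUBIC)
E
python3 - <<'E'
from h import *
t=cv2.imread("pics/top0.png");s=cv2.imread("pics/side0.png")
cv2.imwrite("pics/c1.png",crop(t,228,150,210,120,3.8))
a=crop(s,205,250,130,80,6);cv2.imwrite("pics/c2.png",np.vstack([crop(s,210,260,120,65,4.5),crop(s,255,200,120,65,4.5)]))
E
```

```text
(no output)
```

View pics/c1.png

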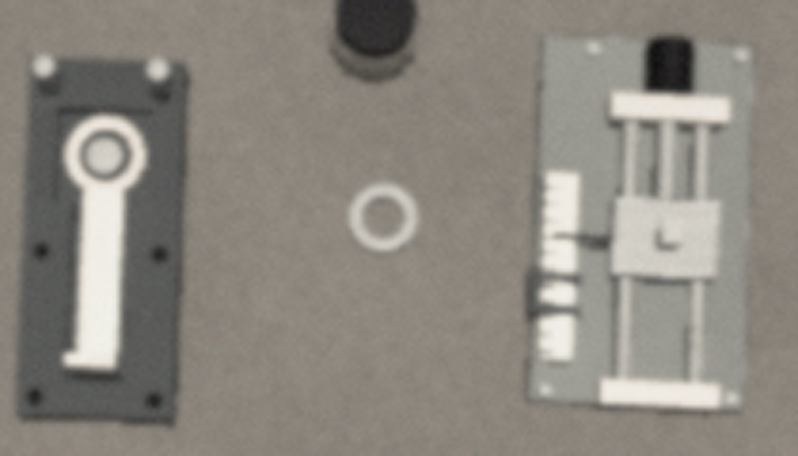

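View pics/c2.png

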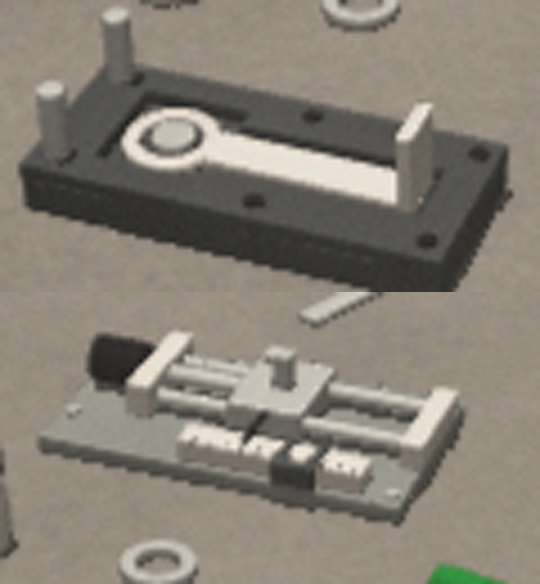

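Run:
```python
from h import *
t=cv2.imread("pics/top0.png");s=cv2.imread("pics/side0.png")
T=lambda x,y:(228+(x+.5)/3.8-.5,150+(y+.5)/3.8-.5)
S1=lambda x,y:(210+(x+.5)/4.5-.5,260+(y+.5)/4.5-.5)
S2=lambda x,y:(255+(x+.5)/4.5-.5,200+(y-292+.5)/4.5-.5)
pr=lambda n,p:print(n,np.round(p,1))
pr("core",onz("top",*T(105,156),28))
pl=onz("top",*T(44,67),68);pr_=onz("top",*T(158,69),68);pr("pillars",(pl,pr_));print(np.linalg.norm(pl-pr_))
pr("pillars side",(onz("side",*S1(52,90),68),onz("side",*S1(118,16),68)))
for c in((30,60),(187,62),(175,422),(18,416)): pr("diecorner",onz("top",*T(*c),28))
pr("flange top",onz("top",*T(90,358),68)); pr("flange side",onz("side",*S1(417,119),68))
pr("flange2",two(T(90,358),S1(417,119))[0])
for c in((613,200),(720,203),(717,277),(611,273)): pr("slide",onz("top",*T(*c),32))
pr("pointer",onz("top",*T(570,238),30));pr("clip",[onz("top",*T(555,y),30) for y in(276,291,306)])
pr("hook",onz("side",*S2(281,353),54))
pr("endblocks",[onz("top",*T(*c),30) for c in((671,108),(661,394))])
for c in((543,38),(752,47),(742,411),(528,402)): pr("base",onz("top",*T(*c),6))
g=cv2.cvtColor(t,cv2.COLOR_BGR2GRAY)
b=(g[165:255,240:270]>190).astype(np.uint8)
cs=max(cv2.findContours(b,cv2.RETR_EXTERNAL,cv2.CHAIN_APPROX_NONE)[0],key=len)[:,0]+[240,165]
(cx,cy),r=cv2.minEnclosingCircle(np.float32([p for p in cs if p[1]<197]));print("eye",cx,cy,r);pr("eye",onz("top",cx,cy,26))
L=[]
for v in range(204,240):
    w=np.clip(g[v,243:265].astype(float)-110,0,None);L.append((v,243+(w*np.arange(22)).sum()/w.sum()))
L=np.array(L);k=np.polyfit(L[:,0],L[:,1],1);print(L[::7])
a,c=[onz("top",np.polyval(k,v),v,26) for v in(204,239)];pr("strap",(a,c));d=a-c;print("yaw",np.degrees(np.arctan2(d[1],d[0])))
A=crop(t,382,192,36,36,11);B=crop(s,296,205,36,36,11);C=crop(t,362,195,36,36,11);D=crop(t,240,225,36,36,11)
cv2.imwrite("pics/c3.png",np.vstack([np.hstack([A,B]),np.hstack([C,D])])[:, :])
im=cv2.imread("pics/c3.png");cv2.imwrite("pics/c3.png",cv2.resize(im,(594,594)))
```

```text
core [681.2 161.5  28. ]
pillars [[727.  195.   68. ]
 [726.9 127.2  68. ]]
67.83153418210568
pillars side [[727.1 198.2  68. ]
 [725.6 130.3  68. ]]
diecorner [740.3 209.1  28. ]
diecorner [740.6 112.6  28. ]
diecorner [519.  115.1  28. ]
diecorner [521.2 209.9  28. ]
flange top [553.6 163.1  68. ]
flange side [552.8 162.7  68. ]
flange2 [553.1 163.   68.2]
slide [ 658.3 -149.2   32. ]
slide [ 657.5 -214.7   32. ]
slide [ 611.9 -212.6   32. ]
slide [ 613.4 -148.1   32. ]
pointer [ 634.7 -123.3   30. ]
clip [[ 611.2 -114.2   30. ]
 [ 602.  -114.2   30. ]
 [ 592.9 -114.3   30. ]]
hook [ 636.3 -179.3   54. ]
endblocks [[ 716.4 -185.2   30. ]
 [ 540.2 -178.7   30. ]]
base [ 764.8 -108.8    6. ]
base [ 761.2 -240.2    6. ]
base [ 532.2 -232.6    6. ]
base [ 535.8 -100.5    6. ]
eye 255.3235321044922 190.44117736816406 10.009176254272461
eye [682.2 161.6  26. ]
[[204.         254.74630178]
 [211.         254.38609467]
 [218.         254.05746269]
 [225.         253.72094745]
 [232.         253.52247605]
 [239.         253.18109668]]
strap [[650.2 162.2  26. ]
 [568.5 163.6  26. ]]
yaw -1.0181816418902148
```

View pics/c3.png

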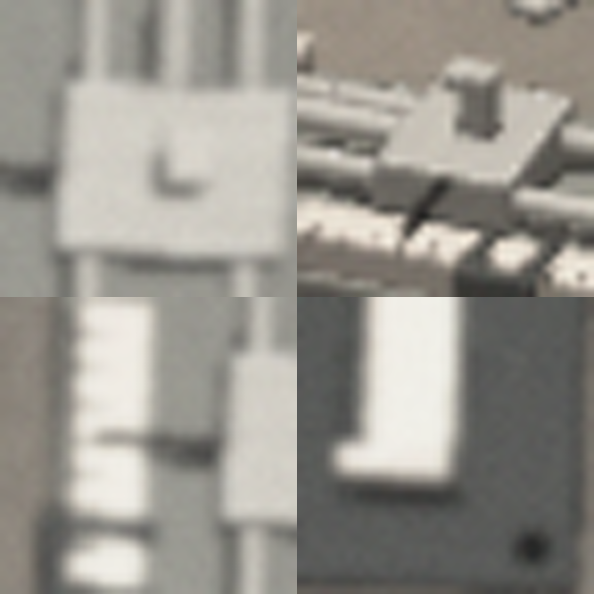

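The hook top is at about (636,-180,54), the slide block centre at (635,-181), and the tester yaw is about -2°. The flange is at (553,163,68) with the bracket yaw about -1°. Pointer to mark gap is about 33 mm. Sizes check out: pillars 67.8 mm apart against 68, and eye to flange about 129 mm against 130. I'll start moving.

>>> arm_command:
  targets:
    - [[0.0248,0.0519,0,0,0,0.086,1],[0.0248,0.0519,0,0,0,0.086,1],[0.0248,0.0519,0,0,0,0.086,1],[0.0248,0.0519,0,0,0,0.086,1],[0.0248,0.0519,0,0,0,0.086,1],[0.0248,0.0519,0,0,0,0.086,1],[0.0248,0.0519,0,0,0,0.086,1],[0.0248,0.0519,0,0,0,0.086,1],[0.0248,0.0519,0,0,0,0.086,1],[0.0248,0.0519,0,0,0,0.086,1]]
  force: 70

```text
time: 1.35
tool_pos: [454.5, -42.6, 231.1]
tcp_rot: [180.0, 0.0, 69.5]
ft_force: [0.8, -0.4, 0.6]
finger_gap: 85.3
grip_force: 0.0
```

>>> arm_command:
  targets:
    - [[0.0248,0.0519,0,0,0,0.086,1],[0.0248,0.0519,0,0,0,0.086,1],[0.0248,0.0519,0,0,0,0.086,1],[0.0248,0.0519,0,0,0,0.086,1],[0,0,-0.03,0,0,0,1],[0,0,-0.04,0,0,0,0.2],[0,0,-0.03,0,0,0,0.2],[0,0,0,0,0,0,0.2],[0,0,0,0,0,0,0.2]]

```text
time: 2.48
tool_pos: [554.0, 163.2, 132.6]
tcp_rot: [179.9, -0.0, 89.1]
ft_force: [-0.4, -1.3, 1.1]
finger_gap: 51.0
grip_force: 0.0
```

>>> arm_command:
  targets:
    - [[-0.001,0,-0.03,0,0,0,0.2],[0,0,-0.03,0,0,0,0.2],[0,0,-0.02,0,0,0,0.2],[0,0,-0.01,0,0,0,0.2],[0,0,-0.005,0,0,0,0.2],[0,0,0,0,0,0,0.2],[0,0,0,0,0,0,0.2]]

```text
time: 3.35
tool_pos: [553.1, 163.3, 37.3]
tcp_rot: [179.9, -0.0, 89.1]
ft_force: [1.0, -0.1, 0.6]
finger_gap: 51.3
grip_force: 0.0
```

Run:
```python
from h import *
s=snap("side");t=snap("top")
print(status.sense()["tool_pos"],status.sense()["ft_force"])
cv2.imwrite("pics/d1.png",np.hstack([crop(s,200,200,170,150,3),crop(t,215,150,80,150,3)]))
```

```text
[552.9986061  163.25767827  37.08902094] [-0.3151426   0.62264495  0.27175627]
```

View pics/d1.png

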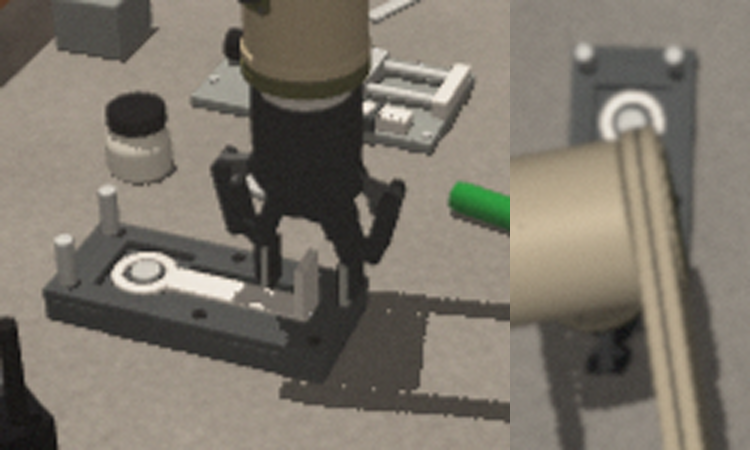

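Fingers straddle the flange: left tip about (268,283), flange (307,285), right tip about (345,303), so it is centred. Closing now.

>>> arm_command:
  targets:
    - [[0,0,0,0,0,0,-1],[0,0,0,0,0,0,-1],[0,0,0,0,0,0,-1],[0,0,0,0,0,0,-1],[0,0,0,0,0,0,-1],[0,0,0,0,0,0,-1],[0,0,0,0,0,0,-1],[0,0,0,0,0,0,-1]]
  force: 80

```text
time: 4.45
tool_pos: [552.7, 163.2, 36.7]
tcp_rot: [180.0, -0.0, 89.1]
ft_force: [-0.9, 0.3, 5.6]
finger_gap: 6.9
grip_force: 78.9
```

>>> arm_command:
  targets:
    - [[0,0,0.004,0,0,0,-1],[0,0,0.008,0,0,0,-1],[0,0,0.012,0,0,0,-1],[0,0,0.02,0,0,0,-1],[0,0,0.03,0,0,0,-1],[0,0,0.026,0,0,0,-1],[0,0,0,0,0,0,-1],[0,0,0,0,0,0,-1]]

```text
time: 5.45
tool_pos: [552.1, 163.1, 135.9]
tcp_rot: [-180.0, 0.0, 89.1]
ft_force: [0.1, -0.9, -3.1]
finger_gap: 6.7
grip_force: 78.0
```

Run:
```python
from h import *
s=snap("side");t=snap("top")
x=status.sense();print(x["tool_pos"],x["tcp_rot"],x["ft_force"],x["wrist_torque"])
cv2.imwrite("pics/d2.png",np.hstack([crop(s,200,150,170,170,3),crop(t,215,140,85,170,3)]))
```

```text
[551.39841856 162.94728991 134.76416098] [-1.79862016e+02  2.91134008e-02  8.90850941e+01] [-0.51204088  0.03375818 -2.55518647] [ 0.0319301   0.10385767 -0.04081019]
```

View pics/d2.png

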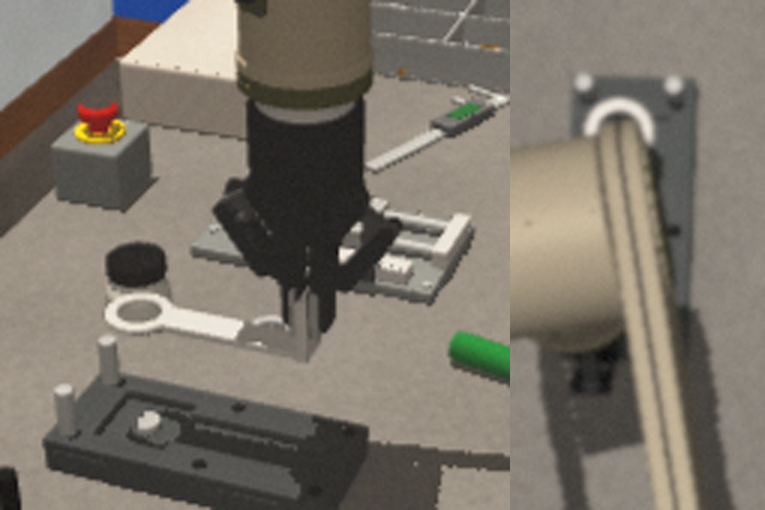

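Run:
```python
from h import *
o,d=ray("side",200+140.5/3-.5,150+312/3-.5); p=o+d*(161.6-o[1])/d[1]; print("eye top xz",p)
t=onz("top",215+619/3-55*0-510/3-.5,140+128/3,124); print("top eye approx",t)
print(proj("side",[682,161.6,124]),200+140.5/3-.5,150+312/3-.5)
```

```text
eye top xz [680.46583819 161.6        122.9689466 ]
top eye approx [680.98553808 161.61836598 124.        ]
[245.65070723 252.96937868] 246.33333333333334 253.5
```

>>> arm_command:
  targets:
    - [[-0.005,-0.02,0,0,0,-0.002,-1],[-0.005,-0.04,0,0,0,-0.002,-1],[-0.005,-0.05,0,0,0,-0.002,-1],[-0.005,-0.05,0,0,0,-0.002,-1],[-0.005,-0.05,0,0,0,-0.002,-1],[-0.005,-0.05,0,0,0,-0.002,-1],[-0.005,-0.04,0,0,0,-0.002,-1],[-0.005,-0.03,0,0,0,-0.002,-1],[-0.005,-0.01,0,0,0,-0.002,-1],[0,0,0,0,0,0,-1]]

```text
time: 6.8
tool_pos: [506.4, -177.3, 135.7]
tcp_rot: [-179.9, -0.0, 88.0]
ft_force: [0.5, 0.1, -2.6]
finger_gap: 6.8
grip_force: 78.1
```

>>> arm_command:
  targets:
    - [[0,0,-0.02,0,0,0,-1],[0,0,-0.02,0,0,0,-1],[0,0,-0.005,0,0,0,-1],[0,0,0,0,0,0,-1],[0,0,0,0,0,0,-1]]

```text
time: 7.42
tool_pos: [508.1, -176.8, 92.3]
tcp_rot: [179.9, 0.0, 88.1]
ft_force: [0.3, -0.3, -2.6]
finger_gap: 6.7
grip_force: 78.2
```

Run:
```python
from h import *
s=snap("side");t=snap("top")
x=status.sense();print(x["tool_pos"],x["tcp_rot"],x["ft_force"])
cv2.imwrite("pics/d3.png",np.hstack([crop(s,250,170,110,100,4),crop(t,360,150,80,100,4)]))
```

```text
[ 508.08251723 -177.01063704   92.28777925] [1.79915777e+02 3.49766150e-02 8.80622019e+01] [ 0.27740707 -0.10849872 -2.73011718]
```

View pics/d3.png

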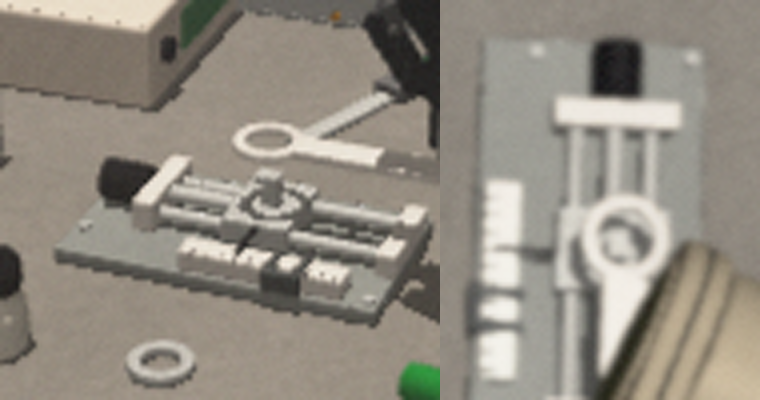

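Run:
```python
from h import *
a=(360+(626.5-440)/4-.5,150+238/4-.5);b=(250+267.5/4-.5,170+140/4-.5)
print(onz("top",*a,81),onz("side",*b,81),two(a,b))
# hook in original images
t=cv2.imread("pics/top0.png")
print(onz("top",402.1,213.3,54),"-x,+y corner"); print(onz("top",382+190/8.25-.5,192+168/8.25-.5,54))
print(onz("side",250+267/4-.5,170+181/4-.5,54))
```

```text
[ 635.56720178 -180.77378233   81.        ] [ 637.795192   -177.78279053   81.        ] (array([ 637.23333267, -180.65982601,   79.47866493]), np.float64(2.9425321237012083))
[ 629.70038707 -176.16994856   54.        ] -x,+y corner
[ 633.08824176 -181.71611881   54.        ]
[ 635.45394746 -170.1191966    54.        ]
```

The eye sits over the hook to within about 2 mm in both views. I'll shift y by -1.5 mm and lower.

>>> arm_command:
  targets:
    - [[0,-0.0015,-0.01,0,0,0,-1],[0,0,-0.008,0,0,0,-1],[0,0,-0.006,0,0,0,-1],[0,0,-0.005,0,0,0,-1],[0,0,0,0,0,0,-1]]

```text
time: 8.15
tool_pos: [507.0, -178.2, 61.6]
tcp_rot: [-179.9, -0.0, 88.1]
ft_force: [-0.4, 0.6, -2.4]
finger_gap: 6.8
grip_force: 78.1
```

>>> arm_command:
  targets:
    - [[0,0,-0.003,0,0,0,-1],[0,0,-0.003,0,0,0,-1],[0,0,-0.002,0,0,0,-1],[0,0,0,0,0,0,-1],[0,0,0,0,0,0,-1]]

```text
time: 8.78
tool_pos: [507.5, -178.4, 54.4]
tcp_rot: [180.0, 0.0, 88.1]
ft_force: [-0.4, 0.3, -2.5]
finger_gap: 6.8
grip_force: 78.1
```

Run:
```python
from h import *
s=snap("side");t=snap("top")
x=status.sense();print(x["tool_pos"],x["tcp_rot"],x["ft_force"])
cv2.imwrite("pics/d4.png",np.hstack([crop(s,270,180,95,85,5),crop(t,370,165,60,85,5)]))
```

```text
[ 507.49209771 -178.41302062   54.41489738] [1.79988791e+02 5.28433887e-03 8.80493315e+01] [ 0.57784915  0.10088533 -2.32411067]
```

View pics/d4.png

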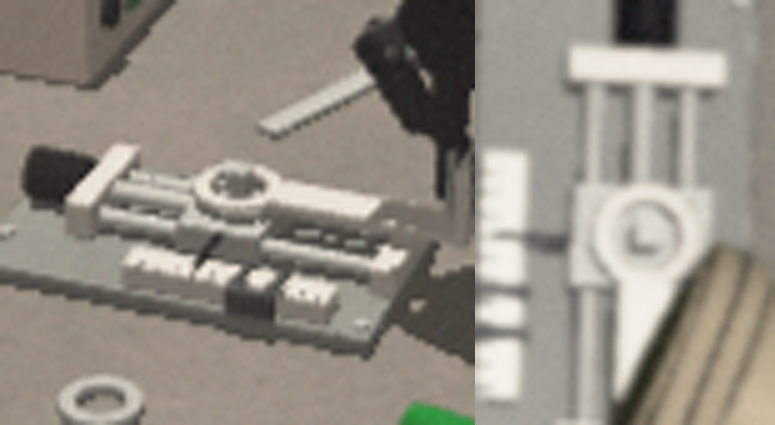

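The eye encircles the hook in the top view at about (640,237), with no contact force. I'll start pulling along the tester's -x.

>>> arm_command:
  targets:
    - [[-0.003,0,-0.0015,0,0,0,-1],[-0.005,0.0002,0,0,0,0,-1],[-0.005,0.0002,0,0,0,0,-1],[-0.005,0.0002,0,0,0,0,-1],[-0.005,0.0002,0,0,0,0,-1],[-0.005,0.0002,0,0,0,0,-1],[-0.004,0.0002,0,0,0,0,-1],[-0.004,0.0002,0,0,0,0,-1],[0,0,0,0,0,0,-1],[0,0,0,0,0,0,-1]]

```text
time: 10.12
tool_pos: [472.0, -177.0, 53.2]
tcp_rot: [179.9, 0.0, 88.1]
ft_force: [5.5, 0.1, -4.4]
finger_gap: 6.8
grip_force: 77.9
```

Run:
```python
from h import *
s=snap("side");t=snap("top")
x=status.sense();print(x["tool_pos"],x["tcp_rot"],x["ft_force"],x["finger_gap"])
cv2.imwrite("pics/d5.png",np.hstack([crop(s,270,180,95,85,5),crop(t,365,165,60,85,5)]))
```

```text
[ 472.01034393 -177.02245643   53.17574182] [1.79899059e+02 1.63740991e-02 8.80569763e+01] [ 6.63649762 -0.01163763 -3.04335821] 6.725636670919031
```

View pics/d5.png

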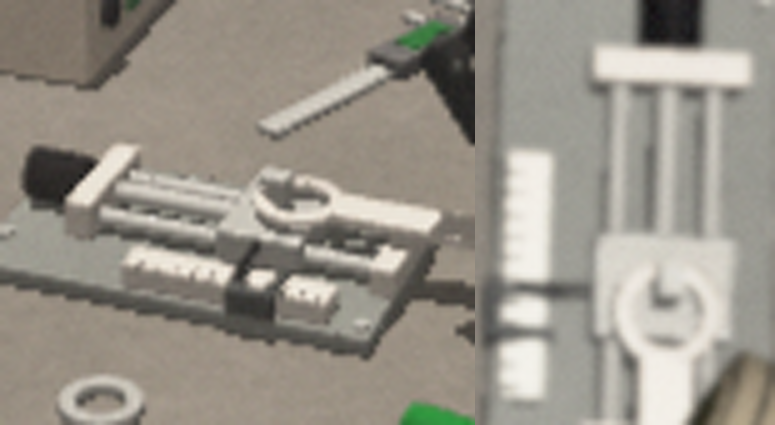

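The slide is out about 24 mm (6.6 N agrees), the pointer is at about row 290 by the first prong, and the clip has not moved (second prong at row 330). It needs about 8 mm more.

>>> arm_command:
  targets:
    - [[-0.003,0.0001,0,0,0,0,-1],[-0.003,0.0001,0,0,0,0,-1],[-0.002,0.0001,0,0,0,0,-1],[0,0,0,0,0,0,-1],[0,0,0,0,0,0,-1],[0,0,0,0,0,0,-1]]

```text
time: 10.98
tool_pos: [464.2, -176.7, 53.2]
tcp_rot: [179.9, 0.0, 88.1]
ft_force: [6.8, 0.3, -4.6]
finger_gap: 6.7
grip_force: 77.9
```

Run:
```python
from h import *
s=snap("side");t=snap("top")
x=status.sense();print(x["tool_pos"],x["ft_force"],x["finger_gap"])
a=cv2.imread("pics/top0.png")
for im in(a,t):
    g=cv2.cvtColor(im,cv2.COLOR_BGR2GRAY); print([int(z) for z in g[208:236,372:378].mean(1)])
cv2.imwrite("pics/d6.png",np.hstack([crop(s,300,215,45,45,8),crop(t,362,205,45,45,8)]))
```

```text
[ 464.20641718 -176.75033818   53.23926726] [ 7.00306482  0.77359392 -4.14136838] 6.835519059647213
[227, 230, 225, 191, 179, 218, 233, 233, 229, 232, 235, 232, 220, 184, 136, 136, 181, 213, 231, 235, 231, 208, 154, 115, 148, 206, 231, 235]
[231, 235, 237, 234, 231, 235, 238, 235, 233, 236, 238, 235, 224, 189, 137, 117, 119, 125, 176, 226, 233, 212, 158, 117, 152, 211, 234, 239]
```

View pics/d6.png

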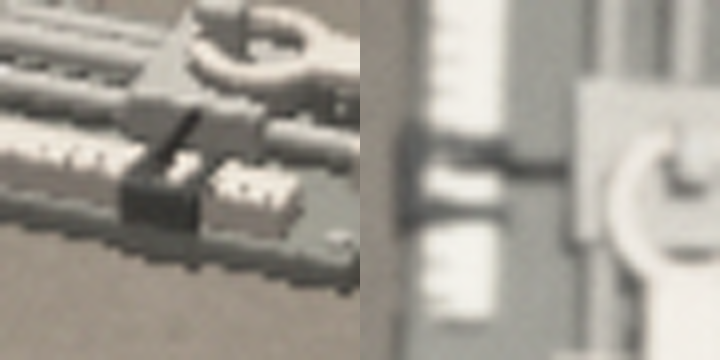

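The pointer is inside the gap, but at row 225.0 it sits nearer the first prong; the gap middle is about row 226.8. I'll pull 4 mm more.

>>> arm_command:
  targets:
    - [[-0.002,0.0001,0,0,0,0,-1],[-0.002,0.0001,0,0,0,0,-1],[0,0,0,0,0,0,-1],[0,0,0,0,0,0,-1],[0,0,0,0,0,0,-1],[0,0,0,0,0,0,-1]]

```text
time: 11.82
tool_pos: [460.3, -176.6, 53.3]
tcp_rot: [179.9, 0.0, 88.1]
ft_force: [7.5, 0.2, -5.0]
finger_gap: 6.8
grip_force: 77.9
```

Run:
```python
from h import *
s=snap("side");t=snap("top")
x=status.sense();print(x["tool_pos"],x["ft_force"],x["finger_gap"],x["grip_force"])
a=cv2.imread("pics/top0.png")
for im in(a,t):
    g=cv2.cvtColor(im,cv2.COLOR_BGR2GRAY); print([int(z) for z in g[208:236,372:378].mean(1)])
cv2.imwrite("pics/d7.png",np.hstack([crop(s,300,215,45,45,8),crop(t,362,205,45,45,8)]))
```

```text
[ 460.30228913 -176.57489555   53.26750383] [ 7.75032866 -0.22908728 -6.01436542] 6.786245341606134 77.87230253219604
[227, 230, 225, 191, 179, 218, 233, 233, 229, 232, 235, 232, 220, 184, 136, 136, 181, 213, 231, 235, 231, 208, 154, 115, 148, 206, 231, 235]
[230, 235, 238, 235, 231, 235, 238, 236, 232, 236, 238, 236, 223, 190, 139, 140, 181, 196, 178, 183, 218, 208, 156, 119, 151, 211, 234, 238]
```

View pics/d7.png

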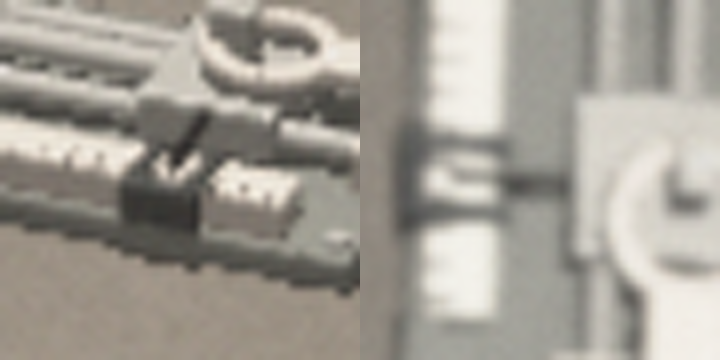

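The pointer now stands at row 226.5, in the middle of the gap (prongs at 222.5 and 231). The clip has not moved and the force is 7.7 N, as expected. Handing in.

```bash
python3 -c "
from bench import job
print(job.hand_in())"
```

```text
the job is handed in; nothing more can be done
None
```

The bracket's eye is on the tester's hook, and the arm still grips the flange, holding the slide out about 34 mm (7.7 N) with its pointer in the middle of the clip's gap; the clip hasn't moved, nothing else on the bench was handled, and the job was handed in at about 12 s.

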